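# Zero a thickness probe and hold it square on a fossil slab

## Robot

A 7-joint arm with a two-finger parallel gripper is mounted at the origin on a cart in front of the work surface, level with it; the furniture and walls round the work are solid. World frame = base frame: x ahead of the robot, y to its left, z up, the work surface at z = 0. Lengths are in m, angles in degrees, forces in N, time in s.
With the tool pointing down it reaches from about 0.35 to 0.9 m from the base axis. Payload 8.1 kg.
Tool frame: the origin (TCP) lies at the very end of the fingers, on their centre line; the grasp point (between the pads) lies 19 mm behind it; z points along the fingers, y is the line along which they close (so a half turn about z gives the same grasp; the last joint's range is limited). The gripper opens to 85 mm and grips with 20 to 120 N. Pads are 22 mm wide; open, the fingers measure 114 mm over their backs; the gripper's body (76 mm by 85 mm) begins 54 mm behind the grasp point. The pads swing forward as they close: fully open they stand 13 mm farther back than shut.
Start: joints at [58.407, 24.895, 1.432, 90.138, -0.665, 64.973, -4.303], TCP at [0.271, -0.563, 0.204] pointing down, gripper open.
Joint ranges: [-149.89, 149.89], [-25.12, 119.58], [-72.63, 75.52], [4.76, 147.25], [-75.54, 255.54], [6.69, 114.76], [-157.13, 157.13]. Speed limits (degrees/s): [127.2, 127.2, 172.46, 172.46, 180, 180, 180].

## Interface

Orientations are given as a 3x3 rotation matrix whose columns are the frame's x, y, z axes.
In Python, from cell import r gives the robot as it stands. The module is installed in compiled form; this text tells all that it offers. Calls block until the motion is done:
- r.goto(position, orientation): joint-space move of the TCP to a pose.
- r.move_l(position, rot=None, v=0.15, threshold=None): straight line of the TCP; rot=None keeps the orientation; v is the mean speed in m/s. With threshold (N) it stops when the force on the tool has changed by that much, and returns True; else False.
- r.movej(angles): joint-space move.
- r.gripper_open() and r.gripper_close(force=None): open the fingers fully, or close them until they stop; force is the grip in N (None keeps the last).
- r.wait(seconds).
- r.solve_ik(position, orientation): joint angles nearest the present ones, or None.
- r.state(): the state.
- r.get_image(name): name is "scene" or "top"; returns a dict with "frame" (400x640x3 uint8, red, green, blue), "fx", "fy", "cx", "cy" (pixels), "dist" ([k1, k2, p1, p2, k3] as OpenCV has them; the pictures are not rectified), "rvec" (rotation vector, rad) and "tvec" (3), from world to camera coordinates, as OpenCV has them. Camera axes: x right, y down, z forward; pixel columns grow to the right and rows downward; lengths in m; the calibration is good to about 2 mm. A picture is of the moment at which its call begins. There is no depth.
A pose or a line that the arm cannot do raises r.PlanningError and nothing moves.
- r.finish_job(): hands the job in; it is judged then, once.
The state is a dict: "t": time; "qpos": joint angles; "qvel": joint speeds; "joint_torque": joint torques, N m; "ee_pos": TCP position; "tcp_rot": TCP orientation; "ft_force": force on the tool from outside, world axes, zero at the start; "torque": the same for the moment, N m; "grip_width": finger opening in m; "gripper_force": force on a finger pad.
Only numpy, scipy, OpenCV 4.12 (cv2) and the standard library are available. Lean on these libraries where they do the work, as an engineer would, in place of code of your own. Each camera call takes 0.05 s, during which the arm holds its last target. There are 200 camera calls.

## Task

Take the orange spring-tipped thickness probe out of its stand and zero it first: hold it upright with its tip on the black dot of the steel reference block, the spring tip pushed about half way in, for about a second. Then hold the tip inside the red ring on the tilted fossil slab, the probe square to the slab's face and the spring tip again about half way in; finish like that, still gripping the probe in place, with nothing put down or let go. Be gentle: never jam the tip hard against the block or the specimen stand, do not shift the tilted slab, and leave the other things on the bench alone.

Things in the scene. Friction and masses are not known exactly. Their poses are not given: they have to be found in the camera images.
- probe: loose orange pen-like probe, 0.1 to 0.2 kg, upright in the stand, tip down. Round barrel 24 mm across, 130 mm long; origin on its axis at the nose (barrel's lower end), z up the barrel away from the tip. Black collar, 36 mm across, 44 to 50 mm above the origin, rests on the deck; grip at 55 to 125 mm. Steel spring tip, 9 mm across, sticks out 20 mm below the nose. 3 mm play in the hole; yaw is free
- plunger (a joint): how far the spring tip is pushed into the barrel, in m: 0 = fully out, 0.016 = end of travel, half way = 0.008. The spring is soft: about 1.5 N at 0, 3.5 N half way, 5.5 N at the end
- tip (a point): the rounded point of the spring tip, on the probe's axis, 20 mm below the nose when out; it slides with the tip; z axis as the probe's
- probe_stand: fixed stand: dark base 80x140x10 mm, two posts, blue deck 56x140 mm whose top is 85 mm above the bench, with one 30 mm through hole in its middle for the probe. Origin under the centre of the base, below the hole. The probe must rise 64 mm to come clear
- reference_block: fixed round steel block, 80 mm across at the foot, with a flat level top 60 mm across and 30 mm above the bench. Origin under its centre
- ref_dot (a point): centre of the black dot, 16 mm across, in the middle of the block's top face; z axis straight up
- specimen_stand: fixed stand, base 150x160 mm, with two ears that carry a tilted aluminium table; a sawn sand-brown slab 122x110 mm is clamped on it, with a small bone half sunk in the slab's upper part, rising up to 21 mm over the face. Slab and bone reach up to 150 mm above the bench. Origin under the base centre. The stiff pivot, along the stand's y axis, is 80 mm above the bench
- table (a joint): tilt of the table and slab about the pivot in rad; 0 = level; positive leans the slab's face towards the stand's own -x side (the robot's side); a stiff clamp keeps it where it is, 0.30 to 0.50
- spot (a point): centre of the red ring (inner radius 8 mm, on a pale round patch) on the slab's face; z axis points straight out of the face, x up the slope
- air_scribe_1: bystander, leave alone: black and steel compressed-air pen, 49x177x17 mm, lying at the back left
- clod_f: bystander, leave alone: brown stone lump, 34x36x21 mm, left
- chisel_1: bystander, leave alone: chisel with wooden handle, 52x183x19 mm, lying at the right
- brush_1: bystander, leave alone: flat brush with wooden handle, 100x163x12 mm, lying at the right
- consolidant_bottle: bystander, leave alone: brown bottle with black cap, 54 mm across, 105 mm tall, back right
- vial_2: bystander, leave alone: clear vial with blue cap, 32 mm across, 64 mm tall, at the back
- tape_roll: bystander, leave alone: roll of tan tape, 86 mm across, 19 mm tall, at the back
- stone_c: bystander, leave alone: rough stone, 72x74x71 mm, back right
Not all that is in view belongs to the job. Several things have the shape of the reference_block; the one meant has the colours described above.

How it is judged (in metres and radians):
On the way:
1. the probe, gripped and upright within 10 degrees, stands with its tip on the reference block's black dot (tip within 8 mm of its centre), spring tip pushed in 4 to 12 mm, for half a second (contact force between the fingers and probe above 1 N and contact force between probe and probe_stand below 0.05 N and distance between tip and ref_dot below 0.008 m and angle between probe's own z axis and vertical below 0.175 rad and contact force between probe and reference_block above 0.5 N and value of joint plunger between 0.004 and 0.012 m), for 0.5 s.
At the end, for the whole second after the job is handed in: The gripper still holds the probe, at rest, its tip within 8 mm of the ring's centre on the slab, the probe within 10 degrees of square to the face, the spring tip pushed in 4 to 12 mm, touching the slab with 0.5 to 8 N and neither the probe stand nor the reference block (contact force between the fingers and probe above 1 N and contact force between probe and probe_stand below 0.05 N and distance between tip and spot below 0.008 m and angle between the z axis of probe and the z axis of spot, either way round below 0.175 rad and contact force between probe and specimen_stand between 0.5 and 8 N and contact force between probe and reference_block below 0.05 N and linear speed of probe below 0.02 m/s and value of joint plunger between 0.004 and 0.012 m); the arm keeps its last pose, push and grip.
It fails at once if the probe is jammed against the specimen stand or the block with more than 20 N (contact force between probe and specimen_stand above 20 N or contact force between probe and reference_block above 20 N).
It fails at once if the tilted slab is shifted by more than 8 mm (distance of spot from where it was at the start of the episode above 0.008 m).
It fails at once if another thing on the bench is moved more than 3 cm (distance of any of air_scribe_1, clod_f, chisel_1, brush_1, consolidant_bottle, vial_2, tape_roll, stone_c from where it was at the start of the episode above 0.03 m).
It also fails if it takes over 51 s, if anything falls off the work surface, if the arm or the gripper's body presses on something with over 40 N, if the wrist force passes 120 N, or if a joint passes its speed limit or range.

## Working session

There is one attempt and no reset: what is moved stays moved. The work goes in short steps, each a Python script; the robot and the scene stay as the last script left them, time stands still between calls to the robot, and variables do not carry over. Pictures are saved under pics/ and viewed, at most 10 in all, crops included, and the job is handed in when it is done.

```bash
mkdir -p pics
cat > h.py <<'E'
import numpy as np, cv2
from cell import r
def cam(n):
    im=r.get_image(n); K=np.array([[im['fx'],0,im['cx']],[0,im['fy'],im['cy']],[0,0,1.]])
    return im,K,np.array(im['dist'],float),np.array(im['rvec'],float).reshape(3,1),np.array(im['tvec'],float).reshape(3,1)
def ray(c,uv):
    im,K,d,rv,t=c; p=cv2.undistortPoints(np.array([[uv]],float),K,d)[0,0]
    R=cv2.Rodrigues(rv)[0]; o=(-R.T@t).ravel(); v=R.T@np.array([p[0],p[1],1]); return o,v/np.linalg.norm(v)
def onz(c,uv,z):
    o,v=ray(c,uv); return o+v*(z-o[2])/v[2]
def tri(rays):
    A=np.zeros((3,3));b=np.zeros(3)
    for o,v in rays:
        P=np.eye(3)-np.outer(v,v);A+=P;b+=P@o
    x=np.linalg.solve(A,b); return x,[float(np.linalg.norm((np.eye(3)-np.outer(v,v))@(x-o))) for o,v in rays]
def proj(c,X):
    im,K,d,rv,t=c; return cv2.projectPoints(np.array(X,float).reshape(-1,1,3),rv,t,K,d)[0].reshape(-1,2)
def save(c,name,crop=None,s=1):
    f=c[0]['frame'] if isinstance(c,tuple) else c
    if crop: f=f[crop[1]:crop[3],crop[0]:crop[2]]
    cv2.imwrite('pics/'+name,cv2.resize(np.ascontiguousarray(f[:,:,::-1]),None,fx=s,fy=s,interpolation=cv2.INTER_CUBIC))
E
python3 - <<'E'
from h import *
for n in('scene','top'):
    c=cam(n); save(c,n+'0.png',s=1.25); print(n,ray(c,(320,200)))
E
```

```text
scene (array([0.05459604, 1.11427085, 1.28336383]), array([ 0.29487533, -0.64461205, -0.7053537 ]))
top (array([ 0.33909809, -0.0321509 ,  1.32656479]), array([ 0.22195298, -0.00326   , -0.97505192]))
```

View pics/scene0.png

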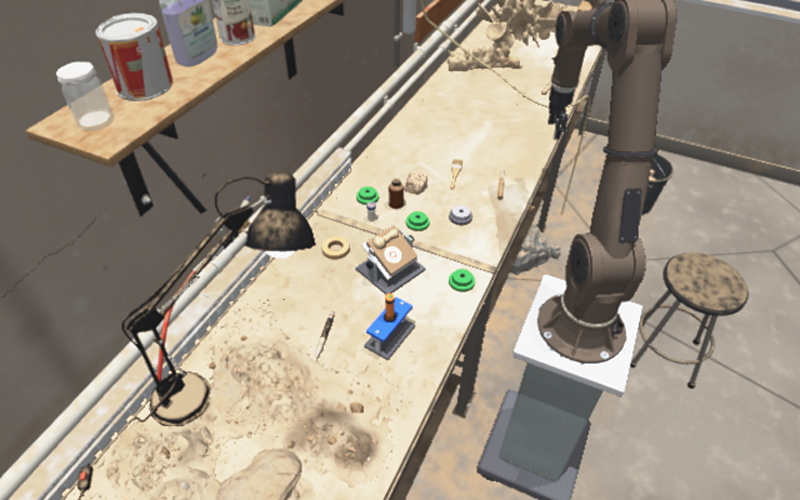

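View pics/top0.png

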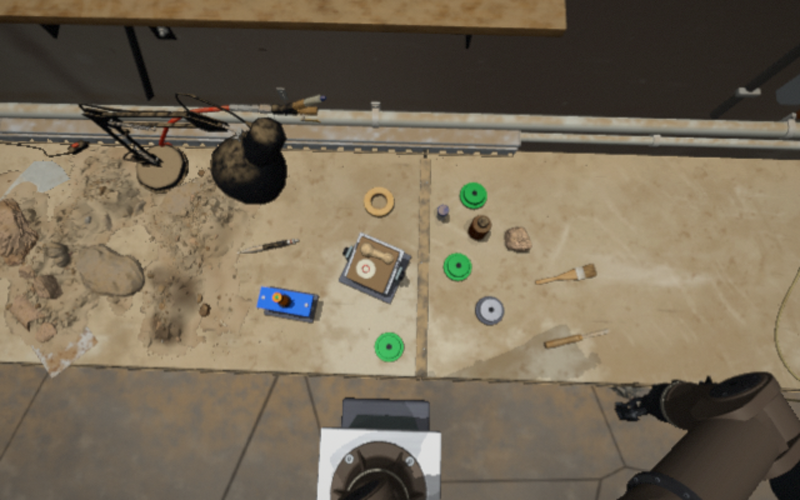

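The overview shows the probe at scene (389,305)/top (283,299), the grey steel block at scene (460,214)/top (490,310) and the slab ring at scene (393,255)/top (366,269), in 1.25x pixels. The green blocks are decoys. I'll enlarge these areas.

Run:
```python
from h import *
c=cam('top'); save(c,'t1.png',(200,180,420,280),3.6)
c=cam('scene'); save(c,'s1.png',(270,150,400,290),4.2)
```

```text
(no output)
```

View pics/t1.png

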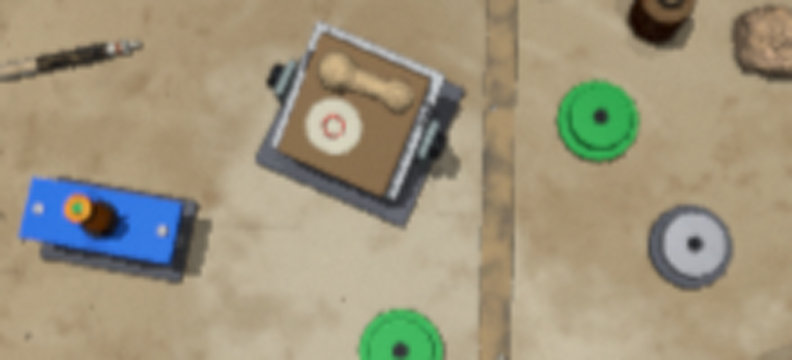

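View pics/s1.png

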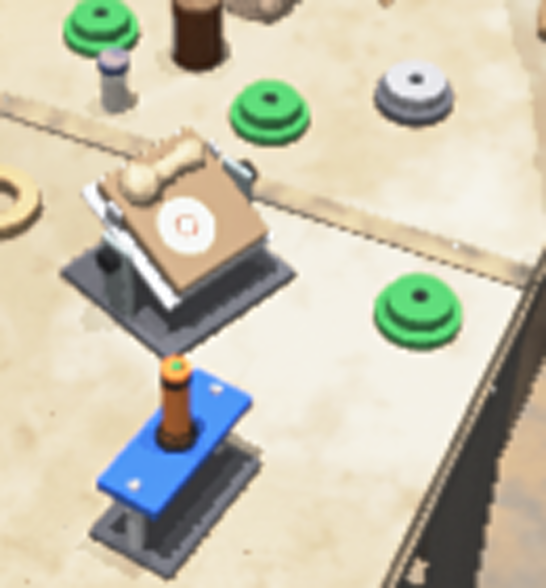

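Run:
```python
from h import *
ct=cam('top');cs=cam('scene')
T=lambda x,y:((x+.5)/3.6-.5+200,(y+.5)/3.6-.5+180)
S=lambda x,y:((x+.5)/4.2-.5+270,(y+.5)/4.2-.5+150)
def p(n,t,s):
    x,e=tri([ray(ct,T(*t)),ray(cs,S(*s))]);print(n,x.round(4),np.round(e,4));return x
p('probetop',(77,208),(177,365))
p('dot',(694,244),(416,79))
print(onz(ct,T(694,244),.03),onz(cs,S(416,79),.03))
p('screwA',(38,208),(134,485));p('screwB',(162,231),(215,388))
p('ring',(333,126),(187,225))
a=p('slab UL',(320,28),(103,185));b=p('UR',(438,78),(190,130));c=p('LR',(388,198),(268,235));d=p('LL',(275,145),(178,305))
# PnP-ish check
for q in(np.cross(c-d,a-d),np.cross(b-a,b-c)*-1):
    q/=np.linalg.norm(q);print('n',q.round(3),np.arccos(abs(q[2])))
print([np.linalg.norm(v).round(4) for v in(b-a,c-b,d-c,a-d)])
print('LL bench', onz(ct,T(262,160),.0))
# base corners
for n,t,s in(('bL',(257,160),(62,270)),('bB',(405,226),(175,357)),('bR',(466,92),(297,272))):p(n,t,s)
```

```text
probetop [0.4734 0.2617 0.1737] [0.0015 0.0015]
dot [ 0.4748 -0.2877  0.0323] [0.0016 0.0016]
[ 0.47667018 -0.28779169  0.03      ] [ 0.47397642 -0.29061289  0.03      ]
screwA [0.4826 0.3195 0.087 ] [0.0014 0.0014]
screwB [0.466  0.2049 0.0886] [0.0006 0.0006]
ring [0.5652 0.0535 0.0958] [0.0018 0.0018]
slab UL [0.6453 0.0662 0.1242] [0.0063 0.0063]
UR [ 0.6085 -0.0412  0.1136] [0.0025 0.0025]
LR [0.5072 0.0022 0.0611] [0.0002 0.0002]
LL [0.5499 0.1094 0.0557] [0.0045 0.0045]
n [-0.493  0.239  0.837] 0.5797838515664795
n [ 0.438 -0.061 -0.897] 0.4583620003775989
[np.float64(0.1141), np.float64(0.1221), np.float64(0.1155), np.float64(0.1251)]
LL bench [0.54852257 0.12877646 0.        ]
bL [0.5829 0.1399 0.0965] [0.0521 0.0521]
bB [ 0.5486  0.0034 -0.1369] [0.0471 0.0471]
bR [ 0.5729 -0.0797 -0.0631] [0.0629 0.0629]
```

Probe, dot and ring agree between the two cameras to about 2 mm. The slab corners are less certain, so I'll enlarge both views of the slab.

Run:
```python
from h import *
a=cam('top')[0]['frame'][183:245,268:332];b=cam('scene')[0]['frame'][178:240,280:344]
f=np.hstack([a,b]); save(f,'slab.png',None,6.2)
```

```text
(no output)
```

View pics/slab.png

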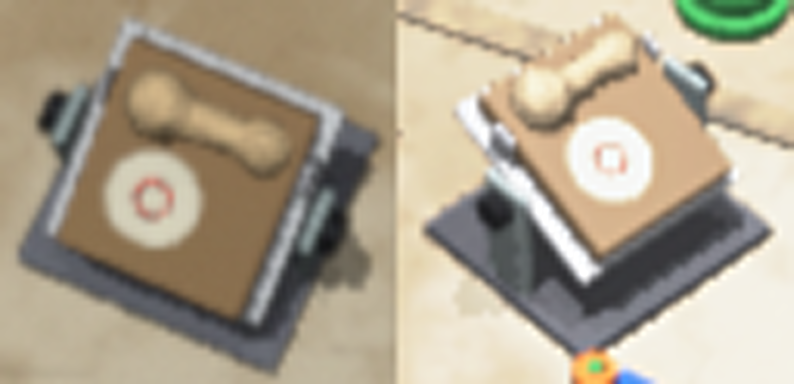

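The composite shows brown slab corners in the top view at (130,37), (320,110), (243,320), (60,235), and in the scene view at (482,93), (612,15), (730,170), (600,252). The ring is at (153,199) and (610,158). I'll fit the rectangle to these.

Run:
```python
from h import *
from scipy.optimize import least_squares
ct=cam('top');cs=cam('scene')
T=lambda x,y:((x+.5)/6.2-.5+268,(y+.5)/6.2-.5+183)
S=lambda x,y:((x-396.8+.5)/6.2-.5+280,(y+.5)/6.2-.5+178)
t=np.array([T(*q) for q in((130,37),(320,110),(243,320),(60,235))]);s=np.array([S(*q) for q in((482,93),(612,15),(730,170),(600,252))])
bt=np.array([T(20,258),T(275,372)]);bs=np.array([S(585,358),S(772,230),S(425,228)])
def mod(p):
    c,s_=np.cos(p[3]),np.sin(p[3]);y=np.array([-s_,c,0]);h=np.array([c,s_,0])
    x=h*np.cos(p[4])+np.array([0,0,np.sin(p[4])]);n=np.cross(x,y)
    C=np.array([p[:3]+a*.061*x+b*.055*y for a,b in((1,1),(1,-1),(-1,-1),(-1,1))])
    o=np.array([p[5],p[6],.012]);B=np.array([o+a*.075*h+b*.08*y for a,b in((-1,1),(-1,-1),(1,1))])
    return x,y,n,C,B,o
def res(p):
    x,y,n,C,B,o=mod(p)
    return np.concatenate([(proj(ct,C)-t-p[7:9]).ravel(),(proj(cs,C)-s-p[9:11]).ravel(),(proj(ct,B[:2])-bt-p[7:9]).ravel(),(proj(cs,B)-bs-p[9:11]).ravel(),p[7:11]])
f=least_squares(res,[.575,.03,.09,-.35,.4,.575,.03,0,0,0,0],x_scale=[.01,.01,.01,.1,.1,.01,.01,1,1,1,1])
x,y,n,C,B,o=mod(f.x);print(f.x.round(4),'n',n.round(4));print(f.fun.round(1))
rg=p=tri([ray(ct,T(153,199)),ray(cs,S(610,158))]);print(rg)
for c,u in((ct,T(153,199)),(cs,S(610,158))):
    q,v=ray(c,u);print('ring on plane',(q+v*(np.dot(C[0]-q,n)/np.dot(v,n))).round(4))
```

```text
[ 0.5771  0.0354  0.0994 -0.3747  0.4966  0.5839  0.0329 -0.011   0.4426
 -0.454  -0.5506] n [-0.4433  0.1744  0.8792]
[ 0.1 -0.5  0.5  0.7  0.1 -0.4 -0.5  0.4 -0.9  0.2  0.1 -0.9  0.6 -0.3
 -0.1  1.1 -0.6  0.3  0.3 -0.  -0.1  0.3  0.5 -0.5 -0.6 -0.4 -0.   0.4
 -0.5 -0.6]
(array([0.56552988, 0.05322742, 0.09590093]), [0.0012738834080435264, 0.0012738834080434321])
ring on plane [0.5677 0.0539 0.091 ]
ring on plane [0.5662 0.049  0.0913]
```

```bash
cat >> h.py <<'E'
def Rm(z,yaw):
    z=np.array(z,float);z/=np.linalg.norm(z);y=np.array([-np.sin(yaw),np.cos(yaw),0]);y-=z*(y@z);y/=np.linalg.norm(y)
    return np.column_stack([np.cross(y,z),y,z])
TILT=.475;YAW=-.375
N=np.array([-np.sin(TILT)*np.cos(YAW),-np.sin(TILT)*np.sin(YAW),np.cos(TILT)])
P=np.array([.4743,.2622,.112]);DOT=np.array([.4753,-.2892,.03]);RING=np.array([.5662,.0525,.0935])
E
python3 - <<'E'
from h import *
print(r.state()['t'],r.state()['ft_force'])
for yaw in np.radians([-60,-40,-20,0,20,40,60]):
    q=[r.solve_ik(P,Rm([0,0,-1],yaw)),r.solve_ik(DOT+[0,0,.083],Rm([0,0,-1],yaw)),r.solve_ik(RING+N*.083,Rm(-N,yaw))]
    print(round(np.degrees(yaw)),*[None if a is None else np.round(a).astype(int).tolist() for a in q])
E
```

```text
0.5 [0.07686168 0.41955016 0.39960066]
-60 [7, 37, -62, 105, 37, 62, -39] [43, 26, -24, 105, 13, 52, 44] [27, 21, -67, 123, 61, 49, -44]
-40 [8, 38, -64, 105, 39, 63, -20] [46, 27, -28, 104, 15, 53, 61] [25, 19, -62, 124, 59, 47, -24]
-20 [9, 39, -66, 105, 40, 64, -1] [49, 28, -32, 104, 18, 53, 79] [22, 18, -58, 124, 57, 45, -5]
0 [9, 39, -66, 105, 40, 64, 18] [52, 29, -36, 104, 20, 54, 97] [18, 16, -53, 124, 55, 43, 15]
20 [10, 40, -68, 105, 41, 64, 38] [55, 30, -40, 104, 23, 55, 114] [14, 15, -48, 124, 54, 42, 35]
40 [7, 36, -61, 105, 36, 61, 62] [66, 38, -61, 103, 37, 62, 122] [16, 15, -51, 124, 55, 42, 55]
60 [7, 36, -61, 105, 36, 61, 82] [-16, 38, 66, 109, -41, 60, -143] [24, 19, -61, 124, 58, 46, 73]
```

Run:
```python
from h import *
R=Rm([0,0,-1],np.radians(-20))
r.goto([P[0],P[1],.25],R); print(r.state()['t'])
print(r.move_l(P,R,v=.12,threshold=8))
s=r.state();print(s['t'],s['ee_pos'],s['ft_force'])
c=cam('scene');d=cam('top')
save(np.hstack([d[0]['frame'][190:270,190:280],c[0]['frame'][215:295,275:365]]),'g.png',None,4.4)
```

```text
3.4833
False
4.7833 [0.47466492 0.2626203  0.11272391] [ 0.83895088 -0.206382    0.64838112]
```

View pics/g.png

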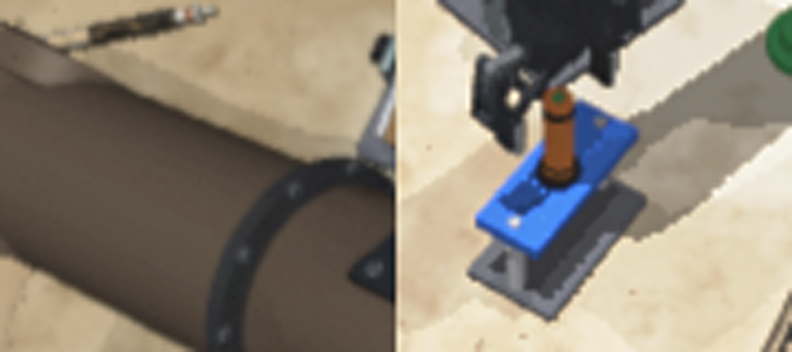

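The scene view shows the barrel between the open fingers, so I'll grasp, lift and carry it to above the dot.

Run:
```python
from h import *
r.gripper_close(60); s=r.state();print(s['t'],s['grip_width'],s['gripper_force'],s['ee_pos'],s['ft_force'])
p=np.array(s['ee_pos'])
r.move_l([p[0],p[1],.30],v=.12); s=r.state();print(s['t'],s['grip_width'],s['ft_force'],s['ee_pos'])
R=Rm([0,0,-1],np.radians(-20))
r.move_l([DOT[0],DOT[1],.30],R,v=.25)
r.move_l([DOT[0],DOT[1],.03+.091+.015],v=.12)
s=r.state();print(s['t'],s['ft_force'],s['ee_pos'],s['tcp_rot'])
c=cam('scene');d=cam('top')
save(np.hstack([d[0]['frame'][205:275,350:440],c[0]['frame'][120:190,325:415]]),'d.png',None,4.4)
```

```text
5.4833 0.02263397308954272 58.87562018920107 [0.47437694 0.26232625 0.11223689] [-1.21116796 -0.23137212  4.23253371]
7.2 0.022323529024859734 [-0.02987744  0.12378127 -1.49451407] [0.47415043 0.26207321 0.29933231]
11.075 [ 0.4003561  -1.45708192 -1.20128263] [ 0.47579775 -0.28928169  0.13669874] [[-9.39680228e-01  3.42052684e-01  1.01530800e-03]
 [ 3.42052337e-01  9.39680768e-01 -5.02910960e-04]
 [-1.12608745e-03 -1.25287010e-04 -9.99999358e-01]]
```

View pics/d.png

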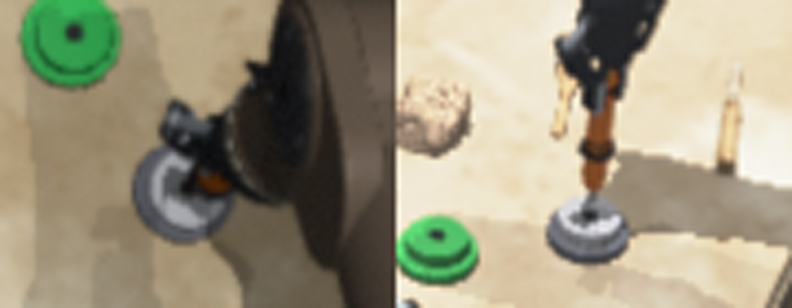

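The probe hangs upright in the grip with its tip just above the dot, and in the scene view the collar is at (597,148). I'll check the collar projection and then press gently.

Run:
```python
from h import *
c=cam('scene'); e=np.array(r.state()['ee_pos'])
q=proj(c,[e-[0,0,.024],e-[0,0,.091],DOT])
print(((q-[325,120]+.5)*4.4-.5+[396,0]).round(0))
s=r.state();f0=np.array(s['ft_force'])
print(r.move_l([e[0],e[1],.109],v=.015,threshold=3))
for i in range(3):
    s=r.state();print(s['t'],s['ee_pos'],np.array(s['ft_force'])-f0,s['grip_width']);r.wait(.1)
save(cam('scene'),'p.png',(325,120,415,190),6)
```

```text
[[595. 148.]
 [589. 203.]
 [588. 215.]]
True
12.5 [ 0.47524201 -0.28924865  0.11466057] [-0.39909084 -0.07209847  3.12784141] 0.02201823216498968
12.6 [ 0.47530076 -0.28925195  0.11475347] [-0.84596303 -0.21150633  2.47602214] 0.022404819029636456
12.7 [ 0.47523173 -0.28924828  0.11474071] [-0.18021663  0.19125891  2.894156  ] 0.022341292643324198
```

View pics/p.png

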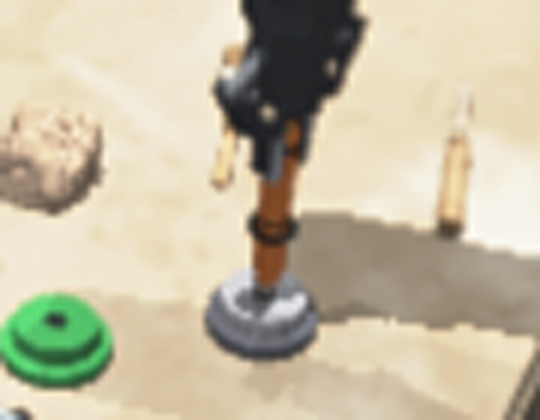

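Run:
```python
from h import *
e=np.array(r.state()['ee_pos'])
r.move_l([DOT[0],DOT[1],.1132],v=.02); r.wait(1.3)
s=r.state();print(s['t'],s['ee_pos'],s['ft_force'])
r.move_l([DOT[0],DOT[1],.30],v=.12)
R=Rm(-N,np.radians(-21.5))
r.goto(RING+N*.19,R)
r.move_l(RING+N*(.091+.015),R,v=.1)
r.wait(.3);s=r.state();print(s['t'],s['ee_pos'],s['ft_force'],RING+N*.106, s['grip_width'])
c=cam('scene');d=cam('top');e=np.array(s['ee_pos'])
for k,cc,o in(('top',d,(268,178)),('scene',c,(275,168))):
    q=proj(cc,[e-N*.024,e-N*.091,RING]);print(k,((q-o+.5)*5.5-.5).round(0))
save(np.hstack([d[0]['frame'][178:248,268:338],c[0]['frame'][168:238,275:345]]),'r.png',None,5.5)
```

```text
14.4 [ 0.475314   -0.28919198  0.11320685] [0.14888644 0.10823264 2.2599422 ]
18.825 [0.52119699 0.0702979  0.1882039 ] [ 0.28514373  0.24864597 -1.66417736] [0.52109097 0.07025611 0.18776503] 0.022279952764817774
top [[102. 242.]
 [131. 212.]
 [138. 206.]]
scene [[254. 146.]
 [221. 187.]
 [214. 196.]]
```

View pics/r.png

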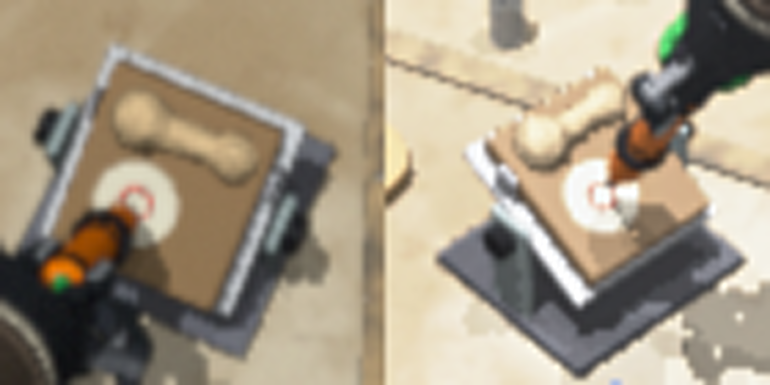

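The probe is square to the slab and pointing at the ring: the ring is at top (138,203) and scene (600,196), within about 1 px of its projection. I'll press along the normal.

Run:
```python
from h import *
f0=np.array(r.state()['ft_force'])
print(r.move_l(RING+N*(.091-.012),v=.015,threshold=3))
for i in range(4):
    s=r.state();f=np.array(s['ft_force'])-f0;e=np.array(s['ee_pos']);print(s['t'],f.round(2),(f@N).round(2),'depth',.091-(e-RING)@N);r.wait(.15)
d=cam('top');c=cam('scene')
save(np.hstack([d[0]['frame'][178:248,268:338],c[0]['frame'][168:238,275:345]]),'q.png',None,5.5)
```

```text
True
20.2 [-0.82  0.08  2.85] 2.9 depth 0.006228799292141943
20.35 [0.13 0.69 3.55] 3.22 depth 0.006073057394512929
20.5 [0.26 0.51 4.01] 3.54 depth 0.006080582240879262
20.65 [-0.11  0.71  3.76] 3.51 depth 0.006106059253112486
```

View pics/q.png

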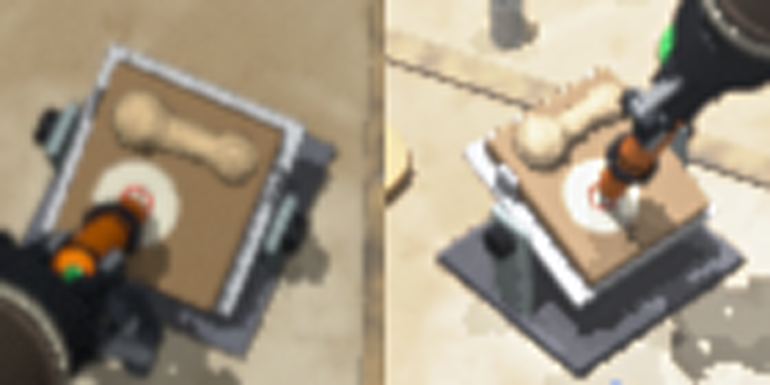

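The tip sits in the ring in both views, with about 3.4 N and 6–8 mm of plunger travel, and the slab has not moved. I'm handing it in.

```bash
python3 -c "
from cell import r
r.wait(.3);print(r.finish_job(),r.state()['t'])"
```

```text
the job is handed in; nothing more can be done
the job is handed in; nothing more can be done
```

I zeroed the probe on the steel block's black dot for about 1.3 s, then handed the job in at about 21 s of the 51 s allowed: probe still gripped, tip in the red ring, square to the slab, spring tip about half way in at roughly 3.4 N (measured); no verdict was returned.

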